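Centre a jar-mill roller in its end float and clamp it

ROBOT

A 7-joint arm with a two-finger parallel gripper is mounted at the origin on the work surface. World frame = base frame: x ahead of the robot, y to its left, z up, the work surface at z = 0. Lengths are in m, angles in rad, forces in N, time in s.
With the tool pointing down it reaches from about 0.35 to 0.775 m from the base axis. Payload 3.1 kg.
Tool frame: the origin (TCP) lies on the mounting face of the last link; the fingertips stand 173 mm ahead of it and the grasp point (between the pads) lies 155 mm ahead of it; z points along the fingers, x is the direction in which the jaws open and shut, and the axes are right-handed (so a half turn about z gives the same grasp; the last joint's range is limited). The gripper opens to 85 mm and grips with 20 to 120 N. Pads are 22 mm wide; open, the fingers measure 114 mm over their backs; the gripper's body (76 mm by 85 mm) begins 54 mm behind the grasp point. The pads swing forward as they close: fully open they stand 13 mm farther back than shut.
Start: joints at [1.146, 0.311, 0.014, 1.512, -0.004, 1.319, -0.027], TCP at [0.205, -0.51, 0.405] pointing down, gripper open.
Joint ranges: [-2.7, 2.7], [-0.3, 1.91], [-1.27, 1.3], [0.12, 2.57], [-1.44, 4.58], [0.2, 2.03], [-3.05, 3.05]. Speed limits (rad/s): [2.79, 2.79, 3.14, 3.14, 3.14, 3.14, 3.14].

INTERFACE

Orientations are given as a unit quaternion [w, x, y, z].
In Python, from cell import telemetry, viewer, ctrl, regions_of, mark_of gives the robot as it stands. The module is installed in compiled form; this text tells all that it offers.
- The arm moves only by the shell command python3 -m creep 'ROWS' [FORCE]. ROWS is text: rows parted by semicolons, each of 7 numbers parted by spaces: the turn, a rotation vector about the tool's x, y, z in rad, then the shift along the tool's x, y, z in mm, then the finger opening in mm, from 0 to 85.4. A call has 1 to 5 rows; each row is the pose to reach, as a shift and turn from the pose measured when the call began, along the tool's axes at that moment; what a row does not reach only later rows make up. A row lasts 1/8 s, in which the tool goes at most 62.5 mm and 10.7 degrees, less where a joint would pass 70% of its speed; a pose out of reach is approached as far as the arm can. A call with a gripper value outside its range is refused whole. The fingers move at their own pace and stop on an object; FORCE is the grip in N (left out, the last holds). Time passes only in rows, so rows that repeat a pose let the fingers close. It gives the time, the measured TCP pose, the force and the opening at its end, in the units of the state.
- telemetry.observe(): the state, without advancing time (a new reading comes with each control period).
- viewer.snapshot(name): name is "scene" or "top" or "wrist"; returns a dict with "img" (384x512x3 uint8, blue, green, red), "depth" (384x512 float32, m along the optical axis (not along the pixel's ray), 0 where there is no reading), "fov_y" (degrees; the focal length in pixels is half the picture's height over the tangent of half this angle, whatever the lens; pixels are square), "cx", "cy" (the principal point, pixels), "camera_from_world" (4x4, takes a point from world to camera coordinates). Camera axes: x right, y down, z forward; pixel columns grow to the right and rows downward; lengths in m; the calibration is good to about 2 mm. A picture is of the moment at which its call begins.
- ctrl.sign_off(): hands the job in, once; it reports no verdict.
Trained networks look in the newest picture that a camera, given by its name, has taken for a name from the list of things; names that differ only in an ending like _2 or _b are one class to them, and where a whole thing is asked for, a point or a joint stands for the part that bears it (a point fixed in the world has none). Each returns a list of dicts, best first, with "confidence" (0 to 1); they miss things now and then, are a little off and sometimes report something else, mostly with a low value. They report only what shows in the picture. A call takes as long as a camera call.
- regions_of(camera, name): "region" (384x512 bool, what is visible of it).
- mark_of(camera, name): "xyz" ([x, y, z] in m, in world coordinates, good to about 4 mm: a listed point, or the origin of a listed thing).
The state is a dict: "t": time; "joints": joint angles; "qd": joint speeds; "joint_torque": joint torques, N m; "tool_pos": TCP position; "eef_rot": TCP orientation; "ft_force": force on the tool from outside, world axes, zero at the start; "moment": the same for the moment, N m; "finger_gap": finger opening in m.
Only numpy, scipy, OpenCV 4.12 (cv2) and the standard library are available. Lean on these libraries where they do the work, as an engineer would, in place of code of your own. Each camera call takes 0.05 s, during which the arm holds its last target. There are 200 camera calls.

TASK

The front roller of the jar mill must sit midway in its end float before the next run. Take its pull knob, push the shaft in until you feel its inner stop and keep leaning on it lightly for a moment, pull it out and lean on the outer stop the same way, then leave it halfway between the two, let go, and swing the clamp lever right over until it grips the shaft. Do not force the stops, and leave the tiles, tongs, jar and cup where they are.

Things in the scene. Friction and masses are not known exactly. Their poses are not given: they have to be found in the camera images.
- mill: bench jar mill, fixed: grey bed 170 (x) x 250 (y) x 30 high, bearing plates 14 thick at y = +-115 up to z = 96, two black rollers, 40 mm in diameter, along y. Origin: centre of the bed's underside, z up; +y runs along the shafts from the pull knob to the thrust cover. The front roller's axis is at x = -42, z = 62; the rear roller (x = +42) does not slide.
- cover_top (a point): centre of the top of the thrust cover, a closed grey box 75 (x) x 56 (y) x 98 mm high at the mill's +y end (mill x = -38, y = 150). It hides the front shaft's two stops; their place along y differs by up to 16 mm from mill to mill and cannot be seen. The clamp lever stands out of a slot in its top.
- roller: front roller with its steel shaft and pull knob, a bare steel cylinder 28 in diameter, 34 long along y, outside the bearing plate at the mill's -y end. Origin: knob centre, 62 above the plank, about 56 from the plate; axes as the mill's. It does not turn.
- knob_end (a point): centre of the knob's outer end face, 17 mm from the knob's centre towards the mill's -y. The roller slides along y with 1.5 N of drag and stays where left: +y is pushing in, -y pulling out. End float between the stops: some 10 to 25 mm in all; it starts anywhere in between. The stops are firm (under 1 mm of give); a light lean is 3 to 6 N, over 14 N harms them.
- clamp (a joint): clamp lever angle, rad. 0 to 0.25: open, leaning to the mill's -x (at 0, 0.35 rad from upright). It grows as the handle swings towards the mill's +x. At about 1.25 (0.9 rad past upright) its hidden toe meets and grips the shaft and all but stops. It turns stiffly (about 0.1 N m), so a firm push of 10 to 20 N on the handle at the end leaves it gripping.
- clamp_ball (a point): centre of the 18 mm steel ball on the end of the clamp lever, a 10 mm steel rod. The lever turns about a line along the mill's y through mill x = -29, z = 80; the ball is 90 mm from that line, in the plane mill y = 150.
- tile1: bystander: glazed stoneware test tile 75 x 45 x 7 mm, lying flat; origin: centre of its underside
- tile2: bystander: glazed stoneware test tile 75 x 45 x 7 mm, lying flat; origin: centre of its underside
- tile3: bystander: glazed stoneware test tile 75 x 45 x 7 mm, lying flat; origin: centre of its underside
- tile4: bystander: glazed stoneware test tile 75 x 45 x 7 mm, lying flat; origin: centre of its underside
- tile5: bystander: glazed stoneware test tile 75 x 45 x 7 mm, lying flat; origin: centre of its underside
- tongs: bystander: stainless steel tongs 200 mm long, 36 wide, 8 high, lying along its own x; origin: under its middle
- jar: bystander: lidded white polypropylene jar, 76 mm in diameter, 95 high; origin: centre of its underside
- cup: bystander: small celadon cup, 66 mm across the rim, 55 high; origin: centre of its underside

How it is judged:
On the way, in this order (a step that is already met when the one before it is completed fails the run):
1. the shaft is pushed in and bears on its inner stop with more than 2 N for 0.2 s (contact force between stop_far and roller above 2 N), for 0.2 s.
2. the shaft is pulled out and bears on its outer stop with more than 2 N for 0.2 s (contact force between stop_near and roller above 2 N), for 0.2 s.
3. the shaft is left midway between its stops (within 2 mm), let go, with the clamp still open (y of float_mid in the frame of roller between 0.326 and 0.33 m and contact force between the fingers and roller below 0.2 N and linear speed of roller below 0.005 m/s and value of joint clamp below 0.6 rad), for 0.2 s.
4. the clamp lever is swung over until it grips the shaft (value of joint clamp above 1.17 rad and contact force between roller and toe above 1 N), for 0.2 s.
At the end, for the whole second after the job is handed in: the roller's shaft stands still within 2 mm of midway between its two stops, released, and the clamp lever is over (1.17 rad or more) and grips the shaft with more than 1 N (all of step 4 and y of float_mid in the frame of roller between 0.326 and 0.33 m and contact force between the fingers and roller below 0.2 N and linear speed of roller below 0.005 m/s); the robot touches nothing.
It fails at once if a thrust stop is loaded with more than 14 N (contact force between any of stop_far, stop_near and roller above 14 N).
It fails at once if a tile, the tongs, the jar or the cup is moved more than 20 mm (distance of any of tile1, tile2, tile3, tile4, tile5, tongs, jar, cup from where it was at the start of the episode above 0.02 m).
It also fails if it takes over 64 s, if anything falls off the work surface, if the arm or the gripper's body presses on something with over 40 N, if the wrist force passes 120 N, or if a joint passes its speed limit or range.

## Working session

There is one attempt and no reset: what is moved stays moved. The work goes in short steps, Python scripts to look and compute and a shell command to move; the robot and the scene stay as the last step left them, time stands still between calls to the robot, and variables do not carry over. Pictures are saved under pics/ and viewed, about 8 in all and at most 12, crops included, and the job is handed in when it is done.

```bash
mkdir -p pics; ls
cat > h.py <<'E'
import numpy as np, cv2
from cell import telemetry, viewer, ctrl, regions_of, mark_of
from scipy.spatial.transform import Rotation as R
def st():
    s=telemetry.observe(); q=s["eef_rot"]
    return s, np.array(s["tool_pos"]), R.from_quat([q[1],q[2],q[3],q[0]])
def pt(s,u,v,d=None):
    f=192/np.tan(np.radians(s["fov_y"])/2); d=s["depth"][int(v),int(u)] if d is None else d
    c=np.array([(u-s["cx"])/f*d,(v-s["cy"])/f*d,d,1]); return (np.linalg.inv(s["camera_from_world"])@c)[:3]
E
python3 - <<'E'
from h import *
s,p,r=st(); print(s["t"],p,r.as_matrix().round(3),s["ft_force"],s["finger_gap"])
ims=[]
for c in ("scene","top"):
    a=viewer.snapshot(c); ims.append(a["img"])
    for n in ("mill","cover_top","roller","knob_end","clamp_ball","jar","cup","tongs","tile1"):
        print(c,n,[(np.round(d["xyz"],3).tolist(),round(d["confidence"],2)) for d in mark_of(c,n)[:5 if n=="tile1" else 2]])
for c,i in zip(("scene","top"),ims): cv2.imwrite(f"pics/{c}1.png",i)
E
```

```text
pics
0.0 [ 0.20531705 -0.50988956  0.40360917] [[ 0.374 -0.928 -0.001]
 [-0.928 -0.374  0.002]
 [-0.002  0.    -1.   ]] [0.38538764 0.09174619 0.62434058] 0.08550667334465942
scene mill [([0.535, 0.06, -0.002], 0.88)]
scene cover_top [([0.454, 0.193, 0.095], 0.96)]
scene roller [([0.545, -0.12, 0.064], 0.79)]
scene knob_end [([0.551, -0.136, 0.064], 0.79)]
scene clamp_ball [([0.446, 0.196, 0.17], 0.64)]
scene jar [([0.668, 0.174, 0.003], 0.85), ([0.442, 0.195, 0.173], 0.46)]
scene cup [([0.614, 0.283, -0.001], 0.55)]
scene tongs [([0.734, -0.07, -0.002], 0.62)]
scene tile1 [([0.499, 0.326, -0.002], 0.95), ([0.602, -0.179, 0.002], 0.89), ([0.665, 0.073, -0.006], 0.69), ([0.418, -0.035, 0.005], 0.59)]
top mill [([0.532, 0.062, 0.0], 0.59)]
top cover_top [([0.452, 0.192, 0.099], 0.97), ([0.733, -0.07, 0.004], 0.36)]
top roller [([0.545, -0.122, 0.062], 0.9)]
top knob_end [([0.549, -0.137, 0.061], 0.61)]
top clamp_ball [([0.448, 0.194, 0.166], 0.41), ([0.553, -0.137, 0.063], 0.39)]
top jar [([0.669, 0.172, 0.002], 0.82)]
top cup [([0.616, 0.278, 0.001], 0.76)]
top tongs [([0.738, -0.07, 0.0], 0.97), ([0.552, -0.14, 0.059], 0.49)]
top tile1 [([0.38, 0.074, -0.004], 0.92), ([0.603, -0.177, -0.0], 0.91), ([0.666, 0.083, -0.002], 0.91), ([0.498, 0.322, -0.001], 0.9)]
```

View pics/scene1.png

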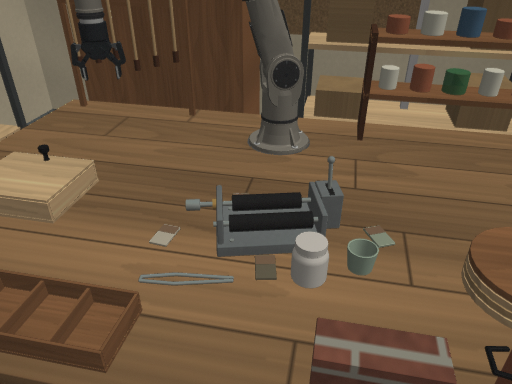

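View pics/top1.png

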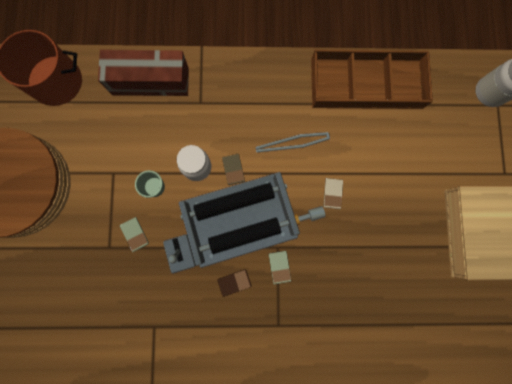

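The scene picture shows the mill in the middle, the knob at (197,204) with a tile next to it, and the cover and lever at (328,195). In the top view the knob is at (316,213) and the cover at (178,253). The networks agree with this, giving a mill yaw of about 17°. I'll move above the knob with the jaws along mill x.

```bash
cat >> h.py <<'E'
def go(pos,yawdeg,tilt=None):
    "print turn and shift to reach TCP pos, tool down, tool x at yawdeg in world"
    s,p,r=st(); g=R.from_euler("z",yawdeg,degrees=True)*R.from_euler("x",180,degrees=True)
    if tilt is not None: g=tilt*g
    print("t",round(s["t"],2),"p",p.round(4),"F",np.round(s["ft_force"],2),"gap",round(s["finger_gap"],4),"turn",(r.inv()*g).as_rotvec().round(3),"shift",(r.inv().apply(np.array(pos)-p)*1000).round(1))
E
python3 -m creep '0 0 -1.484 -235 -459 44 85;0 0 -1.484 -235 -459 44 85;0 0 -1.484 -235 -459 44 85;0 0 -1.484 -235 -459 44 85;0 0 -1.484 -235 -459 44 85'
python3 -c "
from h import *
go([.543,-.121,.36],17)"
```

```text
t: 1.62
tool_pos: [0.4106, -0.2735, 0.3783]
eef_rot: [0.0, 0.993, -0.122, 0.0]
ft_force: [0.8, -0.4, -0.9]
finger_gap: 0.0847
t 1.62 p [ 0.4106 -0.2735  0.3783] F [ 0.82 -0.39 -0.87] gap 0.0847 turn [ 0.001 -0.001 -0.541] shift [  91.6 -180.    18.3]
```

```bash
python3 -m creep '0 0 -.541 92 -180 18 85;0 0 -.541 92 -180 18 85;0 0 -.541 92 -180 18 85;0 0 -.541 92 -180 18 85;0 0 -.541 92 -180 18 85'
python3 - <<'E'
from h import *
go([.543,-.121,.36],17)
a=viewer.snapshot("wrist"); cv2.imwrite("pics/w1.png",a["img"])
for n in ("roller","knob_end","mill"): print(n,[(np.round(d["xyz"],4).tolist(),round(d["confidence"],2)) for d in mark_of("wrist",n)[:2]])
# knob top ridge points from depth
rg=regions_of("wrist","roller")
m=rg[0]["region"]; vs,us=np.nonzero(m); P=np.array([pt(a,u,v) for u,v in zip(us,vs)])
ok=(P[:,2]>.06)&(P[:,2]<.085); Q=P[ok]; print(rg[0]["confidence"],len(Q),P.min(0),P.max(0))
np.save("P.npy",P)
y=R.from_euler("z",-17,degrees=True).apply(Q-[.543,-.121,0]); 
for lo in range(-40,140,10):
    k=(y[:,1]*1e3>=lo)&(y[:,1]*1e3<lo+10)
    if k.sum()>5: print(lo,k.sum(),(y[k,0].min()*1e3).round(1),(y[k,0].max()*1e3).round(1),np.percentile(y[k,2],95).round(4))
E
```

```text
t: 2.25
tool_pos: [0.5438, -0.1202, 0.36]
eef_rot: [0.0, 0.989, 0.149, 0.0]
ft_force: [0.2, -0.7, 0.5]
finger_gap: 0.0849
t 2.25 p [ 0.5438 -0.1202  0.36  ] F [ 0.24 -0.71  0.52] gap 0.0849 turn [ 0.001 -0.     0.002] shift [-1.   0.6  0. ]
roller []
knob_end [([0.5498, -0.14, 0.0572], 0.71)]
mill []
0.58 5627 [ 0.48876991 -0.14037558  0.00062715] [0.56136967 0.01204582 0.32971364]
-20 264 -11.4 14.7 0.077
-10 377 -11.3 15.5 0.0768
0 386 -11.2 15.5 0.0769
10 399 -11.2 15.3 0.0767
20 174 -3.7 7.8 0.0693
30 174 -3.6 6.9 0.0691
40 66 -3.5 6.8 0.0693
60 12 -2.6 8.2 0.0683
70 211 -3.4 8.2 0.0692
80 223 -3.4 8.1 0.0691
90 709 -16.7 22.2 0.0827
100 817 -16.5 22.0 0.0828
110 859 -17.3 22.6 0.0828
120 897 -17.1 22.3 0.0829
130 59 -16.6 21.9 0.0797
```

View pics/w1.png

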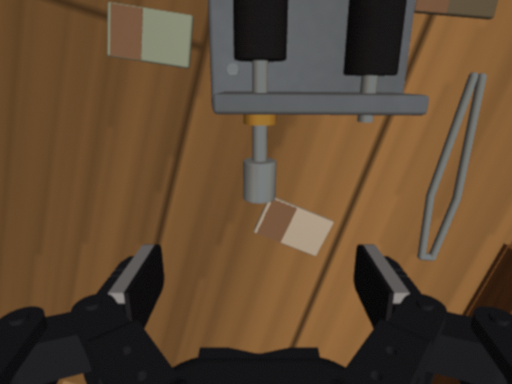

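The wrist picture shows the knob at (259,180), in line with the tool, and the plate at row 103. Depth puts the shaft axis 2 mm to mill +x and its yaw at about 16.8°. I'll go down and grip.

```bash
python3 -m creep '0 0 0 1.3 0 60 85;0 0 0 1.3 0 100 85;0 0 0 1.3 0 130 85;0 0 0 1.3 0 143 85;0 0 0 1.3 0 143 85'
python3 -m creep '0 0 0 0 0 0 30;0 0 0 0 0 0 24;0 0 0 0 0 0 20;0 0 0 0 0 0 20;0 0 0 0 0 0 20' 40
python3 -c "
from h import *
go([.545,-.1204,.217],16.8)"
```

```text
t: 3.12
tool_pos: [0.5435, -0.1242, 0.2173]
eef_rot: [0.001, 0.989, 0.145, -0.0]
ft_force: [-0.5, -0.1, -0.0]
finger_gap: 0.0851
t: 3.75
tool_pos: [0.5449, -0.1238, 0.2185]
eef_rot: [0.002, 0.989, 0.145, 0.002]
ft_force: [4.0, 1.0, 3.5]
finger_gap: 0.0265
t 3.75 p [ 0.5449 -0.1238  0.2185] F [3.96 0.98 3.47] gap 0.0265 turn [ 0.004 -0.003 -0.002] shift [ 1.1 -3.3  1.5]
```

```bash
cat >> h.py <<'E'
def q(yaw=16.8):
    s,p,r=st(); Y=R.from_euler("z",yaw,degrees=True).inv()
    print("t %.2f"%s["t"],"mill-pos mm",(Y.apply(p)*1e3).round(2),"mill-F",Y.apply(s["ft_force"]).round(2),"gap %.4f"%s["finger_gap"])
E
cat > q.py <<'E'
from h import *
q()
E
python3 q.py
python3 -m creep '0 0 0 .7 -1.5 0 20;0 0 0 .7 -3 0 20' >/dev/null; python3 q.py
python3 -m creep '0 0 0 0 -1.5 0 20;0 0 0 0 -3 0 20' >/dev/null; python3 q.py
```

```text
t 3.75 mill-pos mm [ 485.86 -276.05  218.54] mill-F [ 4.07 -0.21  3.47] gap 0.0265
t 4.00 mill-pos mm [ 486.09 -273.6   218.53] mill-F [ 0.56 -1.67  2.98] gap 0.0269
t 4.25 mill-pos mm [ 486.07 -270.69  218.54] mill-F [ 0.95 -1.05  1.96] gap 0.0266
```

```bash
python3 -m creep '0 0 0 0 -1.5 0 20;0 0 0 0 -3 0 20' >/dev/null; python3 q.py
python3 -m creep '0 0 0 0 -1 0 20;0 0 0 0 -2 0 20' >/dev/null; python3 q.py
python3 -m creep '0 0 0 0 -1 0 20;0 0 0 0 -2 0 20' >/dev/null; python3 q.py
```

```text
t 4.50 mill-pos mm [ 486.08 -267.62  218.55] mill-F [ 0.38 -2.7   1.44] gap 0.0270
t 4.75 mill-pos mm [ 486.06 -265.56  218.55] mill-F [ 1.75 -1.28  2.6 ] gap 0.0266
t 5.00 mill-pos mm [ 486.09 -263.44  218.54] mill-F [ 0.36 -1.4   2.04] gap 0.0267
```

```bash
for i in 1; do python3 -m creep '0 0 0 0 -1 0 20;0 0 0 0 -2 0 20' >/dev/null; python3 q.py
python3 -m creep '0 0 0 0 -1 0 20' >/dev/null; python3 q.py
python3 -m creep '0 0 0 0 -1 0 20' >/dev/null; python3 q.py
python3 -m creep '0 0 0 0 -1 0 20' >/dev/null; python3 q.py; done
```

```text
t 5.25 mill-pos mm [ 486.09 -261.39  218.52] mill-F [ 1.43 -1.28  2.58] gap 0.0268
t 5.38 mill-pos mm [ 486.07 -260.36  218.54] mill-F [ 0.58 -0.91  2.51] gap 0.0268
t 5.50 mill-pos mm [ 486.08 -259.29  218.55] mill-F [ 0.45 -0.6   2.22] gap 0.0269
t 5.62 mill-pos mm [ 486.08 -258.62  218.55] mill-F [ 1.54 -2.65  2.15] gap 0.0269
```

```bash
python3 -m creep '0 0 0 0 -.5 0 20' >/dev/null; python3 q.py
python3 -m creep '0 0 0 0 -.5 0 20' >/dev/null; python3 q.py
```

```text
t 5.75 mill-pos mm [ 486.03 -258.53  218.54] mill-F [ 2.02 -3.03  2.43] gap 0.0264
t 5.88 mill-pos mm [ 485.99 -258.42  218.53] mill-F [ 1.48 -2.75  1.12] gap 0.0266
```

```bash
python3 -m creep '0 0 0 0 -1 0 20' >/dev/null; python3 q.py
python3 -m creep '0 0 0 0 -1.2 0 20' >/dev/null; python3 q.py
```

```text
t 6.00 mill-pos mm [ 485.97 -258.18  218.55] mill-F [ 1.78 -4.09  0.46] gap 0.0269
t 6.12 mill-pos mm [ 485.9  -257.92  218.52] mill-F [ 2.39 -4.53  0.61] gap 0.0267
```

```bash
python3 -m creep '0 0 0 0 -1.7 0 20;0 0 0 0 -1.7 0 20' >/dev/null; python3 q.py
python3 -m creep '0 0 0 0 -1.7 0 20;0 0 0 0 -1.7 0 20;0 0 0 0 -1.7 0 20' >/dev/null; python3 q.py
```

```text
t 6.38 mill-pos mm [ 485.79 -257.57  218.53] mill-F [ 0.79 -5.75  0.33] gap 0.0269
t 6.75 mill-pos mm [ 485.72 -257.24  218.56] mill-F [ 1.96 -5.92  0.45] gap 0.0268
```

```bash
python3 -m creep '0 0 0 0 -1.8 0 20;0 0 0 0 -1.8 0 20' >/dev/null; python3 q.py
python3 -c "
from h import *
a=viewer.snapshot('wrist');cv2.imwrite('pics/w_in.png',a['img']);q();go([.545,-.1204,.217],16.8)"
python3 -m creep '0 0 0 0 1.5 0 20;0 0 0 0 4 0 20;0 0 0 0 6 0 20' >/dev/null; python3 q.py
python3 -m creep '0 0 0 0 1.5 0 20;0 0 0 0 3 0 20' >/dev/null; python3 q.py
```

```text
t 7.00 mill-pos mm [ 485.63 -256.84  218.54] mill-F [ 2.27 -5.2   1.04] gap 0.0269
t 7.05 mill-pos mm [ 485.63 -256.84  218.53] mill-F [ 2.18 -5.45  0.3 ] gap 0.0265
t 7.05 p [ 0.5391 -0.1055  0.2185] F [ 3.66 -4.59  0.3 ] gap 0.0265 turn [ 0.017 -0.005 -0.006] shift [ 1.4 15.9  1.8]
t 7.42 mill-pos mm [ 485.74 -261.39  218.52] mill-F [0.93 1.23 3.31] gap 0.0270
t 7.67 mill-pos mm [ 485.75 -263.95  218.51] mill-F [0.8  1.59 4.36] gap 0.0265
```

The tilt grew by 0.017 rad under load, so I'll track the grasp point rather than the TCP. That puts the inner stop at a grasp point of about -259.5 in mill y.

```bash
cat >> h.py <<'E'
def q(yaw=16.8):
    s,p,r=st(); Y=R.from_euler("z",yaw,degrees=True).inv()
    g=R.from_euler("z",yaw,degrees=True)*R.from_euler("x",180,degrees=True)
    print("t %.2f"%s["t"],"grasp mm",(Y.apply(p+r.apply([0,0,.155]))*1e3).round(2),"mill-F",Y.apply(s["ft_force"]).round(2),"gap %.4f"%s["finger_gap"],"turn",(r.inv()*g).as_rotvec().round(3))
E
python3 q.py
python3 -m creep '0 0 0 0 1.5 0 20;0 0 0 0 3 0 20' >/dev/null; python3 q.py
python3 -m creep '0 0 0 0 1 0 20;0 0 0 0 2 0 20' >/dev/null; python3 q.py
```

```text
t 7.67 grasp mm [ 486.34 -266.17   63.53] mill-F [0.8  1.59 4.36] gap 0.0265 turn [ 0.014 -0.004 -0.004]
t 7.92 grasp mm [ 486.37 -269.18   63.53] mill-F [0.95 1.06 4.38] gap 0.0268 turn [ 0.014 -0.004 -0.004]
t 8.18 grasp mm [ 486.34 -271.24   63.53] mill-F [1.02 1.63 3.97] gap 0.0266 turn [ 0.014 -0.004 -0.004]
```

```bash
for i in 1; do python3 -m creep '0 0 0 0 1 0 20' >/dev/null; python3 q.py
python3 -m creep '0 0 0 0 1 0 20;0 0 0 0 2 0 20' >/dev/null; python3 q.py
python3 -m creep '0 0 0 0 1 0 20;0 0 0 0 2 0 20' >/dev/null; python3 q.py; done
```

```text
t 8.30 grasp mm [ 486.33 -272.29   63.52] mill-F [0.62 1.15 2.17] gap 0.0269 turn [ 0.014 -0.004 -0.004]
t 8.55 grasp mm [ 486.34 -274.29   63.55] mill-F [1.94 1.9  4.04] gap 0.0269 turn [ 0.014 -0.004 -0.004]
t 8.80 grasp mm [ 486.36 -276.37   63.53] mill-F [0.59 2.01 3.14] gap 0.0271 turn [ 0.014 -0.004 -0.004]
```

```bash
python3 -m creep '0 0 0 0 1 0 20' >/dev/null; python3 q.py
python3 -m creep '0 0 0 0 1 0 20' >/dev/null; python3 q.py
```

```text
t 8.93 grasp mm [ 486.31 -277.42   63.52] mill-F [1.98 1.35 3.1 ] gap 0.0266 turn [ 0.014 -0.004 -0.004]
t 9.05 grasp mm [ 486.34 -278.47   63.53] mill-F [1.1 2.  3.5] gap 0.0271 turn [ 0.014 -0.004 -0.004]
```

```bash
python3 -m creep '0 0 0 0 1 0 20' >/dev/null; python3 q.py
python3 -m creep '0 0 0 0 1 0 20' >/dev/null; python3 q.py
python3 -m creep '0 0 0 0 1 0 20' >/dev/null; python3 q.py
```

```text
t 9.18 grasp mm [ 486.34 -279.55   63.54] mill-F [1.   1.95 3.15] gap 0.0269 turn [ 0.014 -0.004 -0.004]
t 9.30 grasp mm [ 486.36 -280.57   63.55] mill-F [1.22 1.83 2.48] gap 0.0271 turn [ 0.014 -0.004 -0.004]
t 9.43 grasp mm [ 486.33 -281.63   63.54] mill-F [1.31 2.26 3.14] gap 0.0266 turn [ 0.014 -0.004 -0.004]
```

```bash
python3 -m creep '0 0 0 0 1 0 20' >/dev/null; python3 q.py
python3 -m creep '0 0 0 0 1 0 20' >/dev/null; python3 q.py
python3 -m creep '0 0 0 0 1 0 20' >/dev/null; python3 q.py
```

```text
t 9.55 grasp mm [ 486.32 -281.65   63.51] mill-F [0.98 3.77 3.73] gap 0.0265 turn [ 0.012 -0.004 -0.004]
t 9.68 grasp mm [ 486.34 -281.65   63.52] mill-F [0.77 4.42 4.46] gap 0.0267 turn [ 0.011 -0.003 -0.003]
t 9.80 grasp mm [ 486.35 -281.66   63.52] mill-F [0.19 5.03 4.76] gap 0.0268 turn [ 0.01  -0.003 -0.003]
```

```bash
python3 -m creep '0 0 0 0 1.5 0 20;0 0 0 0 1.6 0 20' >/dev/null; python3 q.py
python3 -m creep '0 0 0 0 1.6 0 20;0 0 0 0 1.6 0 20;0 0 0 0 1.6 0 20' >/dev/null; python3 q.py
python3 - <<'E'
from h import *
# inner-stop grasp point from the logged reading at t=7.05
y=-16.8; g=R.from_euler("z",16.8,degrees=True)*R.from_euler("x",180,degrees=True)
r=g*R.from_rotvec([.017,-.005,-.006]).inv(); Y=R.from_euler("z",-16.8,degrees=True)
print((np.array([485.63,-256.84,218.53])+Y.apply(r.apply([0,0,155]))).round(2))
E
```

```text
t 10.05 grasp mm [ 486.35 -281.7    63.53] mill-F [-0.52  5.52  5.25] gap 0.0269 turn [ 0.007 -0.002 -0.002]
t 10.43 grasp mm [ 486.36 -281.66   63.53] mill-F [-0.45  5.27  4.78] gap 0.0269 turn [ 0.005 -0.002 -0.001]
[ 486.4  -259.48   63.55]
```

Both stops read clearly: inner at -259.5, outer at -281.7. That makes the middle -270.6.

```bash
python3 -m creep '0 0 0 0 -3 0 20;0 0 0 0 -6 0 20;0 0 0 0 -9 0 20;0 0 0 0 -11 0 20;0 0 0 0 -11 0 20' >/dev/null; python3 q.py
```

```text
t 11.05 grasp mm [ 486.4  -270.59   63.55] mill-F [ 1.79 -1.45  2.24] gap 0.0265 turn [ 0.005 -0.002 -0.002]
```

```bash
python3 -m creep '0 0 0 0 0 0 40;0 0 0 0 0 0 60;0 0 0 0 0 0 85;0 0 0 0 0 0 85;0 0 0 0 0 0 85' >/dev/null; python3 q.py
python3 -m creep '0 0 0 0 0 -40 85;0 0 0 0 0 -100 85;0 0 0 0 0 -143 85;0 0 0 0 0 -143 85' >/dev/null; python3 q.py
python3 - <<'E'
from h import *
a=viewer.snapshot("wrist"); cv2.imwrite("pics/w2.png",a["img"])
m=regions_of("wrist","roller"); 
P=np.array([pt(a,u,v) for v,u in np.argwhere(m[0]["region"])]); P=P[(P[:,2]>.045)&(P[:,2]<.085)]
y=R.from_euler("z",-16.8,degrees=True).apply(P)*1e3
k=y[:,2]>71; k&=y[:,1]<-230; print(m[0]["confidence"],"knob x mid",(y[k,0].min()+y[k,0].max())/2,"knob y",np.percentile(y[k,1],[1,99]),"mid",np.percentile(y[k,1],[1,99]).mean())
for c in ("scene","top"):
    a=viewer.snapshot(c)
    for n in ("clamp_ball","cover_top","mill","knob_end"): print(c,n,[(np.round(d["xyz"],4).tolist(),round(d["confidence"],2)) for d in mark_of(c,n)[:2]])
    if c=="scene": cv2.imwrite("pics/s2.png",cv2.resize(a["img"][130:270,150:410],None,fx=3,fy=3))
E
```

```text
t 11.68 grasp mm [ 486.26 -270.54   63.48] mill-F [-0.82  0.01 -0.32] gap 0.0850 turn [ 0.005 -0.001 -0.002]
t 12.18 grasp mm [ 488.88 -270.65  211.11] mill-F [ 0.55 -0.71  0.21] gap 0.0849 turn [ 0.01  -0.01  -0.001]
0.66 knob x mid 487.1671681019334 knob y [-283.99279761 -250.87155482] mid -267.43217621878955
scene clamp_ball [([0.4417, 0.192, 0.1717], 0.63)]
scene cover_top [([0.4549, 0.1926, 0.0961], 0.56)]
scene mill [([0.5349, 0.0621, -0.0037], 0.91)]
scene knob_end [([0.455, 0.1939, 0.097], 0.7), ([0.5483, -0.1291, 0.0641], 0.6)]
top clamp_ball [([0.4454, 0.1955, 0.1652], 0.56), ([0.6698, 0.1716, 0.0011], 0.38)]
top cover_top [([0.4571, 0.194, 0.0981], 0.6)]
top mill [([0.5332, 0.0611, -0.0015], 0.97), ([0.4458, 0.1908, 0.1663], 0.34)]
top knob_end [([0.5504, -0.1339, 0.0596], 0.56)]
```

View pics/s2.png

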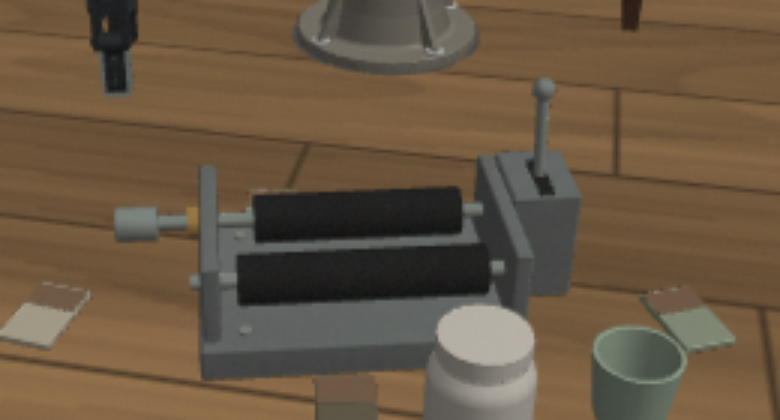

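The scene crop shows the knob free at (135,224), the lever still open with its ball at (543,88), and nothing disturbed. By depth the knob moved about 5.6 mm from its start, which matches the tool's own travel. Next I'll grip the ball from above, jaws along mill y, and carry it round its arc.

```bash
python3 -c "
from h import *
print(np.round(st()[0]['joints'],2)); go([.4446,.190,.41],106.8); go([.4446,.190,.41],-73.2)"
```

```text
[ 0.54  0.39 -0.48  1.55  0.19  1.24  0.31]
t 12.78 p [ 0.5428 -0.1171  0.3611] F [0.7  0.61 0.  ] gap 0.085 turn [ 0.004  0.003 -1.572] shift [  -5.7 -322.2  -50.4]
t 12.78 p [ 0.5428 -0.1171  0.3611] F [0.7  0.61 0.  ] gap 0.085 turn [ 0.003 -0.004  1.569] shift [  -5.7 -322.2  -50.4]
```

```bash
python3 -m creep '0 0 -.3 0 -30 -50 85;0 0 -1.572 -6 -322 -51 85;0 0 -1.572 -6 -322 -51 85;0 0 -1.572 -6 -322 -51 85;0 0 -1.572 -6 -322 -51 85' 
python3 -c "
from h import *
go([.4446,.190,.41],106.8)"
```

```text
t: 13.4
tool_pos: [0.4564, 0.1515, 0.411]
eef_rot: [0.003, 0.815, 0.579, 0.0]
ft_force: [0.6, 0.6, -0.8]
finger_gap: 0.0851
t 13.4 p [0.4564 0.1515 0.411 ] F [ 0.58  0.57 -0.77] gap 0.0851 turn [ 0.004  0.004 -0.629] shift [ 32.5 -23.9   0.8]
```

```bash
python3 -m creep '0 0 -.629 32 -24 1 85;0 0 -.629 32 -24 1 85;0 0 -.629 32 -24 1 85;0 0 -.629 32 -24 1 85;0 0 -.629 32 -24 1 85' >/dev/null
python3 - <<'E'
from h import *
go([.4446,.190,.323],106.8)
a=viewer.snapshot("wrist"); cv2.imwrite("pics/w3.png",a["img"])
print([(np.round(d["xyz"],4).tolist(),round(d["confidence"],2)) for d in mark_of("wrist","clamp_ball")[:2]])
m=regions_of("wrist","clamp_ball")
for x in m[:1]:
    P=np.array([pt(a,u,v) for v,u in np.argwhere(x["region"])]); P=P[(P[:,2]>.1)&(P[:,2]<.2)]
    y=R.from_euler("z",-16.8,degrees=True).apply(P)*1e3; k=y[:,2]>y[:,2].max()-12
    print(x["confidence"],len(P),y.min(0),y.max(0),"top",y[k].min(0),y[k].max(0))
E
```

```text
t 14.03 p [0.4443 0.1895 0.4098] F [-0.12  0.05 -0.51] gap 0.0848 turn [ 0.002  0.005 -0.001] shift [ 0.8  0.2 86.8]
[([0.4485, 0.1902, 0.1665], 0.69)]
0.66 604 [475.06730514  46.57155371 100.49386382] [498.6841745   63.44944531 179.44712685] top [475.06730514  46.57155371 167.71155745] [492.44441103  63.44944531 179.44712685]
```

View pics/w3.png

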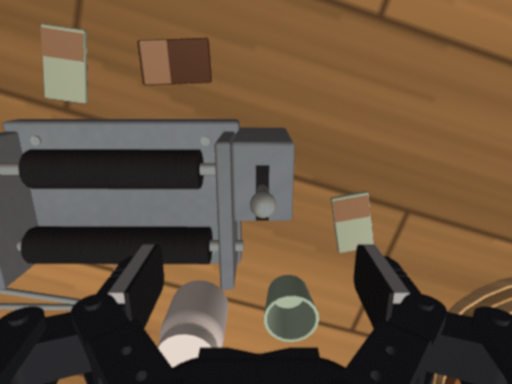

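The wrist picture shows the ball at (263,205), between the jaw lines. Depth puts its centre at z = 0.170, 91.7 mm from the pivot, where 90 is expected.

```bash
python3 -c "
from h import *
go([.4473,.1925,.323],106.8)"
python3 -m creep '0 0 0 2.5 -3.5 40 85;0 0 0 2.5 -3.5 70 85;0 0 0 2.5 -3.5 86 85;0 0 0 2.5 -3.5 87 60;0 0 0 2.5 -3.5 87 40' 40 >/dev/null; python3 -c "
from h import *
go([.4473,.1925,.323],106.8)"
python3 -m creep '0 0 0 0 0 0 20;0 0 0 0 0 0 14;0 0 0 0 0 0 10;0 0 0 0 0 0 10' 40; python3 q.py
```

```text
t 14.18 p [0.4443 0.1895 0.4098] F [-0.23 -0.06 -0.07] gap 0.085 turn [ 0.002  0.005 -0.001] shift [ 2.5  3.5 86.8]
t 14.8 p [0.441  0.1909 0.3238] F [-0.02 -1.25 -0.1 ] gap 0.0509 turn [ 0.004  0.005 -0.001] shift [-0.3  6.4  0.8]
t: 15.3
tool_pos: [0.4415, 0.1912, 0.3249]
eef_rot: [0.004, 0.597, 0.802, 0.001]
ft_force: [0.2, -1.5, 6.3]
finger_gap: 0.0151
t 15.30 grasp mm [478.92  54.57 169.92] mill-F [-0.24 -1.51  6.26] gap 0.0151 turn [ 9.000e-03 -1.000e-03  1.569e+00]
```

I typed the wrong sign for y on that approach, so the grip sits 5 mm off-centre. I'll open, shift, and grip again.

```bash
python3 -m creep '0 0 0 0 0 0 40;0 0 0 0 5 2 40;0 0 0 0 5 2 40' 40 >/dev/null; python3 q.py
python3 -m creep '0 0 0 0 0 0 20;0 0 0 0 0 0 14;0 0 0 0 0 0 10;0 0 0 0 0 0 10;0 0 0 0 0 0 10' 40 >/dev/null; python3 q.py
```

```text
t 15.68 grasp mm [484.04  54.45 167.49] mill-F [-0.45  0.14 -0.51] gap 0.0400 turn [ 8.000e-03 -1.000e-03  1.569e+00]
t 16.30 grasp mm [483.91  54.52 167.37] mill-F [ 0.3   0.36 -1.73] gap 0.0156 turn [ 8.000e-03 -1.000e-03  1.569e+00]
```

```bash
python3 -m creep '0 0 0 0 8 -1 10;0 0 0 0 15.5 -1.3 10;0 0 0 0 25 -.8 10;0 0 0 0 33.4 .5 10' 40 >/dev/null; python3 q.py
```

```text
t 16.80 grasp mm [518.04  54.49 166.97] mill-F [-1.72  0.39  1.29] gap 0.0154 turn [ 8.000e-03 -1.000e-03  1.569e+00]
```

```bash
python3 -m creep '0 0 0 0 9 2.3 10;0 0 0 0 17 5.3 10;0 0 0 0 25.3 9.3 10;0 0 0 0 33 14 10;0 0 0 0 38 18 10' 40 >/dev/null; python3 q.py
python3 -m creep '0 0 0 0 3.2 2.9 10;0 0 0 0 6 6 10' 40 >/dev/null; python3 q.py
```

```text
t 17.43 grasp mm [557.68  54.46 149.43] mill-F [-0.07 -0.06  4.54] gap 0.0151 turn [ 0.009 -0.003  1.569]
t 17.68 grasp mm [564.6   54.44 143.68] mill-F [ 0.7  -0.81  4.99] gap 0.0154 turn [ 0.011 -0.004  1.568]
```

```bash
python3 -m creep '0 0 0 0 2 2.3 10;0 0 0 0 3.6 4.3 10' 40 >/dev/null; python3 q.py
python3 -m creep '0 0 0 0 1.5 2 10;0 0 0 0 2.6 3.5 10' 40 >/dev/null; python3 q.py
```

```text
t 17.93 grasp mm [568.78  54.39 139.56] mill-F [0.44 0.12 2.99] gap 0.0153 turn [ 0.011 -0.005  1.568]
t 18.18 grasp mm [571.84  54.41 136.18] mill-F [ 1.96 -0.14  4.55] gap 0.0154 turn [ 0.012 -0.006  1.568]
```

```bash
python3 -m creep '0 0 0 0 1.3 2 10;0 0 0 0 1.8 3 10' 40 >/dev/null; python3 q.py
python3 -m creep '0 0 0 0 1.2 2 10;0 0 0 0 1.8 3 10' 40 >/dev/null; python3 q.py
```

```text
t 18.43 grasp mm [574.2   54.41 133.3 ] mill-F [1.82 0.29 5.35] gap 0.0152 turn [ 0.013 -0.007  1.568]
t 18.68 grasp mm [576.36  54.37 130.31] mill-F [ 2.27 -0.03  3.85] gap 0.0152 turn [ 0.013 -0.008  1.568]
```

```bash
python3 -m creep '0 0 0 0 1 2 10;0 0 0 0 1.4 3 10' 40 >/dev/null; python3 q.py
python3 -m creep '0 0 0 0 1 2 10;0 0 0 0 1.4 3 10' 40 >/dev/null; python3 q.py
```

```text
t 18.93 grasp mm [578.23  54.39 127.38] mill-F [2.56 1.84 4.64] gap 0.0155 turn [ 0.014 -0.008  1.568]
t 19.18 grasp mm [579.83  54.38 124.65] mill-F [1.33 0.29 5.93] gap 0.0152 turn [ 0.014 -0.008  1.568]
```

Run:
```python
from h import *
a=viewer.snapshot("scene"); cv2.imwrite("pics/s3.png",cv2.resize(a["img"][100:270,240:420],None,fx=3.5,fy=3.5,interpolation=cv2.INTER_CUBIC))
print([(np.round(d["xyz"],4).tolist(),round(d["confidence"],2)) for d in mark_of("scene","clamp_ball")[:2]])
```

```text
[([0.4172, -0.0339, 0.0053], 0.72), ([0.5463, -0.1301, 0.0632], 0.71)]
```

View pics/s3.png

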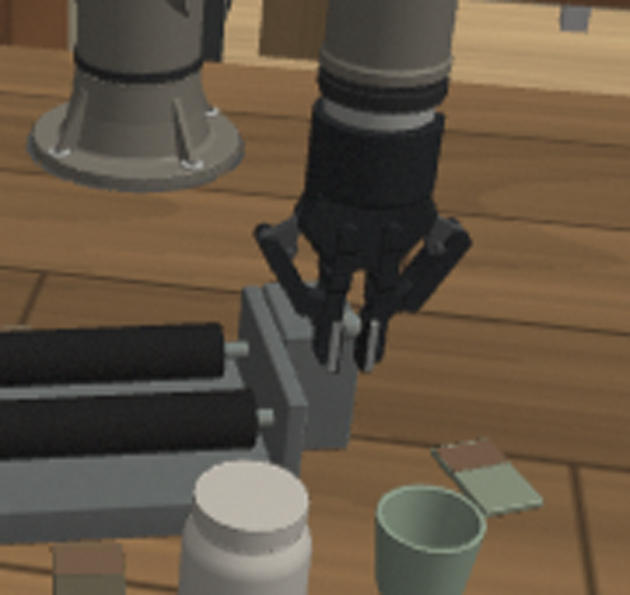

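The crop shows the ball at (352,322), well above the fingertips at about (350,365), so the pads slid down past it. I'll open, rise, measure the ball, and finish by pressing on it from above.

```bash
python3 -m creep '0 0 0 0 0 0 45;0 0 0 0 0 0 70;0 0 0 0 0 -20 70;0 0 0 0 0 -60 85;0 0 0 0 0 -110 85' >/dev/null; python3 -m creep '0 0 0 0 -20 -20 85;0 0 0 0 -20 -20 85' >/dev/null;python3 q.py
cat > b.py <<'E'
from h import *
import sys
a=viewer.snapshot("wrist"); cv2.imwrite("pics/%s.png"%sys.argv[1],a["img"])
print([(np.round(d["xyz"],4).tolist(),round(d["confidence"],2)) for d in mark_of("wrist","clamp_ball")[:2]])
for x in regions_of("wrist","clamp_ball")[:1]:
    P=np.array([pt(a,u,v) for v,u in np.argwhere(x["region"])]); P=P[(P[:,2]>.1)&(P[:,2]<.2)]
    y=R.from_euler("z",-16.8,degrees=True).apply(P)*1e3; k=y[:,2]>y[:,2].max()-8
    c=np.r_[(y[k].min(0)+y[k].max(0))[:2]/2,y[:,2].max()-9]; print(x["confidence"],len(P),"ball",c,"r,phi",np.hypot(c[0]-499.4,c[2]-80),np.arctan2(c[0]-499.4,c[2]-80))
E
python3 b.py w4
```

```text
t 20.15 grasp mm [556.2   54.83 254.88] mill-F [ 1.63  0.48 -0.12] gap 0.0852 turn [ 0.013 -0.005  1.569]
[([0.5327, 0.218, 0.136], 0.96)]
0.63 1097 ball [572.62497574  54.79413326 134.95186923] r,phi 91.55110596504704 0.9270056535730736
```

View pics/w4.png

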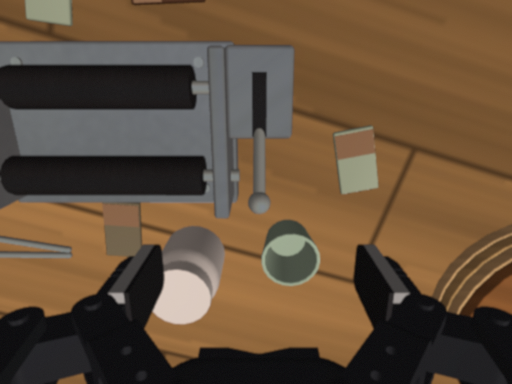

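The wrist picture shows the lever over, with the ball at (259,202). Depth gives 0.92 rad past upright, so the toe is at the shaft. Now I'll press down on the ball with the fingers closed.

```bash
python3 -m creep '0 0 0 0 15 20 0;0 0 0 0 15 40 0;0 0 0 0 15 60 0;0 0 0 0 15 75 0;0 0 0 0 15 82 0' >/dev/null; python3 q.py
python3 -m creep '0 0 0 0 0 2 0;0 0 0 0 0 4 0' >/dev/null; python3 q.py
```

```text
t 20.93 grasp mm [571.06  52.59 168.14] mill-F [ 0.89 -0.78 -0.27] gap 0.0004 turn [8.000e-03 1.000e-03 1.568e+00]
t 21.18 grasp mm [571.42  52.64 164.42] mill-F [ 0.03 -0.19 -0.76] gap 0.0000 turn [0.008 0.    1.568]
```

```bash
for i in 1; do python3 -m creep '0 0 0 2 0 1.5 0;0 0 0 2 0 3 0' >/dev/null; python3 q.py
python3 -m creep '0 0 0 0 0 1.5 0' >/dev/null; python3 q.py
python3 -m creep '0 0 0 0 0 1.5 0' >/dev/null; python3 q.py
python3 -m creep '0 0 0 0 0 1.5 0' >/dev/null; python3 q.py;done
```

```text
t 21.43 grasp mm [571.71  55.11 161.88] mill-F [ 0.46 -0.05  0.77] gap -0.0002 turn [ 9.000e-03 -1.000e-03  1.568e+00]
t 21.55 grasp mm [571.85  55.17 160.56] mill-F [ 1.86 -0.44 -0.97] gap -0.0001 turn [ 9.000e-03 -1.000e-03  1.568e+00]
t 21.68 grasp mm [572.23  55.22 159.54] mill-F [ 1.13 -0.81  3.45] gap 0.0002 turn [ 0.01  -0.002  1.568]
t 21.80 grasp mm [572.79  55.24 158.73] mill-F [-0.26 -0.65  4.01] gap 0.0003 turn [ 0.011 -0.003  1.568]
```

```bash
for i in 1; do python3 -m creep '0 0 0 0 0 2.5 0' >/dev/null; python3 q.py
python3 -m creep '0 0 0 0 0 2.5 0' >/dev/null; python3 q.py
python3 -m creep '0 0 0 0 0 3 0;0 0 0 0 0 3 0' >/dev/null; python3 q.py;done
```

```text
t 21.93 grasp mm [573.88  55.27 157.28] mill-F [ 0.39 -1.59  6.39] gap -0.0002 turn [ 0.013 -0.006  1.568]
t 22.05 grasp mm [574.85  55.24 155.98] mill-F [ 0.31 -0.54  7.51] gap 0.0002 turn [ 0.016 -0.007  1.568]
t 22.30 grasp mm [575.94  55.28 154.5 ] mill-F [-0.9  -1.13  7.3 ] gap -0.0003 turn [ 0.018 -0.01   1.567]
```

```bash
python3 -m creep '0 0 0 0 -1 3.5 0;0 0 0 0 -1 4 0' >/dev/null; python3 q.py
python3 -m creep '0 0 0 0 -1 4 0;0 0 0 0 -1 4 0' >/dev/null; python3 q.py
python3 - <<'E'
from h import *
a=viewer.snapshot("scene"); cv2.imwrite("pics/s4.png",cv2.resize(a["img"][100:270,240:420],None,fx=3.5,fy=3.5,interpolation=cv2.INTER_CUBIC))
E
```

```text
t 22.55 grasp mm [576.85  55.26 152.99] mill-F [-1.51 -1.68 11.08] gap 0.0004 turn [ 0.022 -0.013  1.567]
t 22.80 grasp mm [577.72  55.31 151.68] mill-F [-1.1  -1.76 11.98] gap 0.0001 turn [ 0.026 -0.017  1.566]
```

View pics/s4.png

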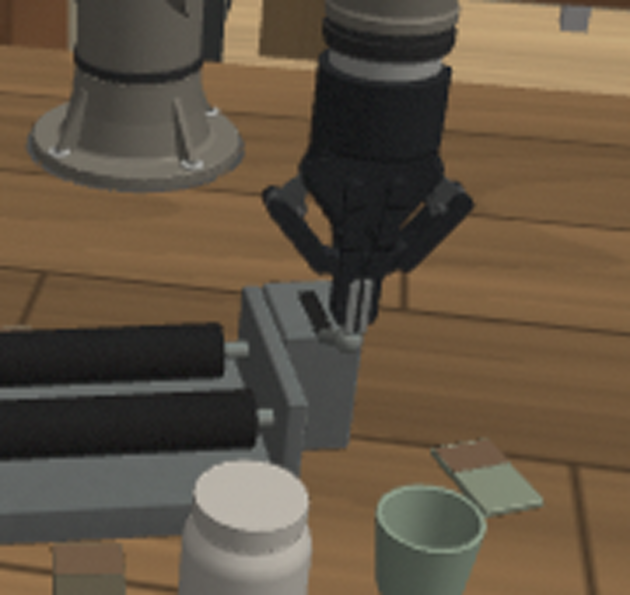

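The ball at (350,340) sits right under the fingertips. One last hold at a slightly firmer push, then I'll lift and check.

```bash
python3 -m creep '0 0 0 0 -3 4.5 0;0 0 0 0 -3 5 0;0 0 0 0 -3 5 0' >/dev/null; python3 q.py
python3 -m creep '0 0 0 0 0 -20 0;0 0 0 0 0 -60 0;0 0 0 0 -20 -105 0;0 0 0 0 -20 -105 0' >/dev/null; python3 q.py; python3 b.py w5
python3 - <<'E'
from h import *
for c in ("scene","top"):
    a=viewer.snapshot(c)
    for n in ("clamp_ball","knob_end","roller","jar","cup","tongs","tile1"): print(c,n,[np.round(d["xyz"],3).tolist() for d in mark_of(c,n)[:5 if n=="tile1" else 1]])
E
```

```text
t 23.23 grasp mm [578.18  55.32 150.62] mill-F [-0.02 -1.58 15.39] gap 0.0002 turn [ 0.033 -0.023  1.565]
t 23.73 grasp mm [555.24  57.78 258.48] mill-F [-0.54  1.13  0.15] gap -0.0001 turn [ 0.038 -0.029  1.566]
[]
0.83 1092 ball [572.71651739  55.14638629 134.19597257] r,phi 91.17299581002163 0.9342395709966594
scene clamp_ball [[0.529, 0.223, 0.135]]
scene knob_end [[0.544, -0.13, 0.063]]
scene roller [[0.545, -0.114, 0.063]]
scene jar [[0.666, 0.175, -0.001]]
scene cup [[0.617, 0.282, 0.003]]
scene tongs [[0.734, -0.068, -0.0]]
scene tile1 [[0.602, -0.178, -0.0], [0.499, 0.329, -0.002], [0.415, -0.033, 0.002]]
top clamp_ball [[0.534, 0.218, 0.129]]
top knob_end [[0.55, -0.135, 0.06]]
top roller [[0.541, -0.12, 0.064]]
top jar [[0.668, 0.171, 0.003]]
top cup [[0.618, 0.282, -0.0]]
top tongs [[0.736, -0.07, 0.004]]
top tile1 [[0.42, -0.034, 0.001], [0.663, 0.082, 0.001], [0.379, 0.075, -0.002], [0.598, -0.176, -0.001]]
```

View pics/w5.png

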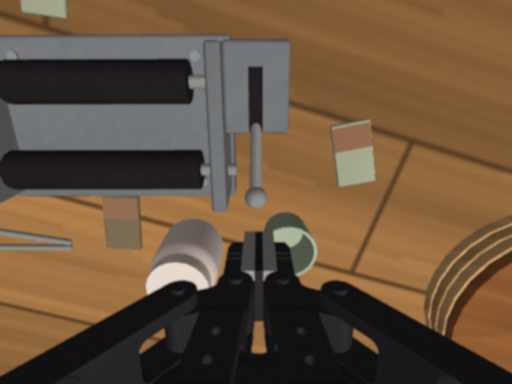

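The lever stopped at about 0.93 rad past upright (clamp about 1.28) and barely moved under a 15 N press, so it grips. I'll return to the earlier viewing pose to check that the shaft did not shift during clamping.

```bash
python3 -c "
from h import *
go([.5428,-.1171,.3611],16.8)"
```

```text
t 24.68 p [0.5088 0.2133 0.4098] F [ 0.1   0.45 -0.04] gap -0.0001 turn [ 0.034 -0.023  1.565] shift [-326.1  -63.    48.5]
```

```bash
python3 -m creep '.034 -.023 1.565 -326 -63 20 85;.034 -.023 1.565 -326 -63 20 85;.034 -.023 1.565 -326 -63 20 85;.034 -.023 1.565 -326 -63 20 85;.034 -.023 1.565 -326 -63 20 85' >/dev/null
python3 -c "
from h import *
go([.5428,-.1171,.3611],16.8)"
```

```text
t 25.3 p [ 0.5396 -0.0991  0.3911] F [ 0.89 -0.97  0.8 ] gap 0.0848 turn [ 0.014 -0.01   0.622] shift [-12.5  13.   30.1]
```

```bash
python3 -m creep '.014 -.01 .622 -12.5 13 30 85;.014 -.01 .622 -12.5 13 30 85;.014 -.01 .622 -12.5 13 30 85;.014 -.01 .622 -12.5 13 30 85;.014 -.01 .622 -12.5 13 30 85' >/dev/null
python3 - <<'E'
from h import *
q()
a=viewer.snapshot("wrist"); cv2.imwrite("pics/w6.png",a["img"])
m=regions_of("wrist","roller")
P=np.array([pt(a,u,v) for v,u in np.argwhere(m[0]["region"])]); P=P[(P[:,2]>.045)&(P[:,2]<.085)]
y=R.from_euler("z",-16.8,degrees=True).apply(P)*1e3
k=(y[:,2]>71)&(y[:,1]<-230); print(m[0]["confidence"],"knob y",np.percentile(y[k,1],[1,99]),"mid",np.percentile(y[k,1],[1,99]).mean())
E
```

```text
t 25.93 grasp mm [ 485.84 -268.86  206.28] mill-F [0.02 0.63 0.27] gap 0.0854 turn [ 0.    -0.     0.001]
0.71 knob y [-283.70189573 -250.84295566] mid -267.2724256945921
```

The knob's centre is within 0.2 mm of where it was before clamping. Handing in.

```bash
python3 -c "
from h import *
print(ctrl.sign_off())"
```

```text
the job is handed in; nothing more can be done
None
```

The front roller is set midway in its end float and clamped, and the job is handed in at about 26 s. The hand-in reports no verdict.

- **Stops:** I gripped the knob and leaned on the inner stop, then the outer, each with about 5–6 N at the wrist including drag. The stops came out 22.2 mm apart.
- **Midpoint:** I left the shaft halfway by the tool's own reading, to about 0.1 mm, and let go.
- **Clamp:** I swung the lever over by its ball and finished with a 15 N press from above. It came to rest at about 0.93 rad past upright (clamp about 1.28). It hardly moved under the press, so I take it as gripping; the grip force itself was not measured.
- **Last checks:** Comparing wrist depth images from before and after clamping, the knob moved less than 0.2 mm. At hand-in the robot was clear of everything. In the pictures the jar, cup and tongs were unmoved, and so were the tiles the networks found.

Three things were off along the way:
- **First grip on the ball:** it was 5 mm off-centre from a sign slip of mine, so I opened and gripped again.
- **Pads slipped:** they slid down past the ball near the end of its swing, which is why I pressed it home with closed fingers.
- **Missed detection:** on the final wrist picture of the clamp, the network that marks points found no ball. The region network, the depth image and the other cameras did.

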